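Slide a thin shim out of its tray and set it on the alignment pedestal

ROBOT

A 6-joint arm with a two-finger parallel gripper is mounted at the origin on a cart in front of the work surface, level with it; the furniture and walls round the work are solid. World frame = base frame: x ahead of the robot, y to its left, z up, the work surface at z = 0. Lengths are in mm, angles in rad, forces in N, time in s.
With the tool pointing down it reaches from about 300 to 775 mm from the base axis. Payload 14.6 kg.
Tool frame: the origin (TCP) lies on the centre line of the jaws, within the pads' length; the fingertips stand 19 mm ahead of it and the grasp point (between the pads) is the TCP (bot.tip_reach is the distance from the TCP to the fingertips, in mm); z points along the fingers, y is the line along which they close (so a half turn about z gives the same grasp; the last joint's range is limited). The gripper opens to 85 mm and grips with 20 to 120 N. Pads are 22 mm wide; open, the fingers measure 114 mm over their backs; the gripper's body (76 mm by 85 mm) begins 54 mm behind the grasp point. The pads swing forward as they close: fully open they stand 13 mm farther back than shut.
Start: joints at [1.151, 0.3, 1.521, -0, 1.321, -0.067], TCP at [190.037, 516.116, 250.281] pointing down, gripper open.
Joint ranges: [-3.03, 3.03], [-0.79, 2.21], [0.23, 2.52], [-1.04, 4.18], [0, 3.07], [-2.55, 2.55]. Speed limits (rad/s): [2.22, 2.22, 2.57, 3.14, 3.14, 3.14].

INTERFACE

Orientations are given as a unit quaternion [w, x, y, z].
In Python, from rig import bot gives the robot as it stands. Calls block until the motion is done:
- bot.move_to(position, orientation): joint-space move of the TCP to a pose.
- bot.servo_line(position, attitude=None, speed=150, until_force=None): straight line of the TCP; attitude=None keeps the orientation; speed is the mean speed in mm/s. With until_force (N) it stops when the force on the tool has changed by that much, and returns True; else False.
- bot.move_joints(angles): joint-space move.
- bot.move_gripper(opening, grip_force=None): finger opening in mm; grip_force is the grip in N (None keeps the last); returns when the fingers have stopped.
- bot.dwell(seconds).
- bot.ik(position, orientation): joint angles nearest the present ones, or None.
- bot.read_state(): the state.
- bot.read_camera(name): name is "scene" or "top"; returns a dict with "image" (480x640x3 uint8, blue, green, red), "depth" (480x640 float32, mm along the optical axis (not along the pixel's ray), 0 where there is no reading), "fovy" (degrees; the focal length in pixels is half the picture's height over the tangent of half this angle, whatever the lens; pixels are square), "cx", "cy" (the principal point, pixels), "eye" and "attitude" of the camera in the world. Camera axes: x right, y down, z forward; pixel columns grow to the right and rows downward; lengths in mm; the calibration is good to about 2 mm. A picture is of the moment at which its call begins.
A pose or a line that the arm cannot do raises bot.MotionError and nothing moves.
- bot.finish_job(): hands the job in; it is judged then, once.
The state is a dict: "clock": time; "joint_positions": joint angles; "qvel": joint speeds; "effort": joint torques, N m; "ee_pos": TCP position; "tool_rot": TCP orientation; "ft_force": force on the tool from outside, world axes, zero at the start; "moment": the same for the moment, N m; "grip_width": finger opening in mm; "grip_force": force on a finger pad.
Only numpy, scipy, OpenCV 4.12 (cv2) and the standard library are available. Lean on these libraries where they do the work, as an engineer would, in place of code of your own. Each camera call takes 0.05 s, during which the arm holds its last target. There are 200 camera calls.

TASK

The thin steel shim lies sunk in the pocket of the black shim tray, where its sides cannot be gripped: press on it lightly with the closed fingertips and slide it along the pocket until it sticks out of the tray's open end by roughly a third of its length, still lying flat on the tray. Then pinch the overhanging part by its two long sides, lift the shim off, and lay it flat on the narrow bed of the aluminium pedestal, lengthwise and centred across the bed, pushed gently up against the end stop. Never press hard on the tray or the pedestal, do not drop the shim, and leave the other things alone.

Things in the scene. Friction and masses are not known exactly. Their poses are not given: they have to be found in the camera images.
- shim_center (a point): centre of the shim, half-way up: a plain flat bare-steel strip, 130 mm long (x) x 44 mm wide (y) x 3 mm thick (z up), about 110 g (varies). It starts flat in the tray's pocket, 2 to 7 mm from the closed end, long axis along the pocket. It slides on the tray with a friction coefficient of about 0.2 to 0.3; fingertips grip it better. With over half of it sticking out it tips off
- tray: black plastic shim tray, 152 (x) x 80 mm (y), fixed; its height differs by up to 12 mm (levelling feet). Origin under its centre, 55 mm below the pocket floor. The pocket, a channel along x, is 49 mm wide, 138 mm long, 4.5 mm deep (its walls stand 1.5 mm above the shim), closed at the +x end, open at the -x end facing the robot. Hard: keep below 30 N; 5 to 12 N is enough to drag the shim
- tray_mouth (a point): middle of the pocket floor's front edge at the tray's open end (76 mm along -x from the tray's origin, 55 mm above it); its x axis points into the pocket. In front of it is free air down to the bench
- align_pedestal: fixed aluminium pedestal, height differs by up to 12 mm (levelling feet). Origin under its centre. On a foot plate (150 x 84 mm, top 14 mm up) stands an upright bed 30 mm wide (y), flat top 55 mm up, from x = -70 to +70 mm; at its +x (far) end a stop rises 12 mm above the bed, face at x = +70. The shim overlaps the bed by 7 mm each side, so fingers pass beside it. Hard: keep below 30 N
- bed_center (a point): point on the bed's top surface over which the shim's centre belongs when the shim touches the end stop (5 mm along +x from the pedestal's origin, 55 mm above it); axes as the pedestal's
- board: bystander: small green circuit board, 54 x 81 x 16 mm, loose
- reel: bystander: small reel of solder standing upright, 52 mm across, 36 mm high, loose
- relay: bystander: grey plug-in relay, 72 x 34 x 67 mm, loose
- tape_roll: bystander: roll of black tape lying flat, 62 mm across, 19 mm high, loose
- remote: bystander: black bar-shaped handset, 28 x 140 x 21 mm, loose
- side_cutter: bystander: red-handled side cutter, 53 x 125 x 11 mm, loose
- terminal_strip: bystander: green terminal strip, 22 x 60 x 21 mm, loose

How it is judged (in metres and radians):
On the way, in this order (a step that is already met when the one before it is completed fails the run):
1. the shim has been slid along the pocket and sticks out of the tray's open end by 30 to 62 mm, still lying flat on the tray (x of shim_center in the frame of tray_mouth between 0.003 and 0.035 m and z of shim_center in the frame of tray_mouth below 0.004 m and angle between shim_center's own z axis and vertical below 0.04 rad), for 0.2 s.
2. the shim, held by the fingers, is lifted clear of the tray by 20 mm (z of shim_center in the frame of tray_mouth above 0.02 m and contact force between the fingers and shim above 2 N), for 0.1 s.
At the end, for the whole second after the job is handed in: The shim lies flat and at rest on the pedestal's bed, released, its end within 4 mm of the end stop, its centre line within 7 mm of the bed's and parallel to it within 0.1 rad (x of shim_center in the frame of bed_center between -0.004 and 0.003 m and y of shim_center in the frame of bed_center between -0.007 and 0.007 m and z of shim_center in the frame of bed_center between -0.001 and 0.004 m and angle between the x axis of shim_center and the x axis of bed_center, either way round below 0.1 rad and angle between shim_center's own z axis and vertical below 0.04 rad and linear speed of shim below 0.01 m/s and contact force between the fingers and shim below 0.1 N); the robot touches nothing.
It fails at once if the tray is loaded with more than 30 N, by the robot or through the shim (contact force between anything else and tray above 30 N).
It fails at once if the pedestal is loaded with more than 30 N, by the robot or through the shim (contact force between anything else and align_pedestal above 30 N).
It fails at once if the shim is dropped (height (world z) of shim_center below 0.045 m).
It fails at once if another thing is moved by more than 15 mm (distance of any of board, reel, relay, tape_roll, remote, side_cutter, terminal_strip from where it was at the start of the episode above 0.015 m).
It also fails if it takes over 58 s, if anything falls off the work surface, if the arm or the gripper's body presses on something with over 40 N, if the wrist force passes 120 N, or if a joint passes its speed limit or range.

## Working session

There is one attempt and no reset: what is moved stays moved. The work goes in short steps, each a Python script; the robot and the scene stay as the last script left them, time stands still between calls to the robot, and variables do not carry over. Pictures are saved under pics/ and viewed, at most 10 in all, crops included, and the job is handed in when it is done.

```bash
ls; mkdir -p pics
cat > h.py <<'E'
import numpy as np, cv2
from scipy.spatial.transform import Rotation as R
from rig import bot
def rot(q): return R.from_quat([q[1],q[2],q[3],q[0]])
def quat(r): x=r.as_quat(); return [x[3],x[0],x[1],x[2]]
def down(yaw): # tool z down, tool y axis at yaw+90deg in world (closing across direction yaw)
    return quat(R.from_euler('z',yaw)*R.from_euler('x',np.pi))
def cloud(c):
    h,w=c["depth"].shape; f=h/2/np.tan(np.radians(c["fovy"])/2)
    u,v=np.meshgrid(np.arange(w),np.arange(h)); d=c["depth"]
    p=np.stack([(u-c["cx"])/f*d,(v-c["cy"])/f*d,d],-1)
    P=rot(c["attitude"]).apply(p.reshape(-1,3)).reshape(h,w,3)+np.array(c["eye"])
    P[d==0]=np.nan; return P
def save(n,c): 
    cv2.imwrite(f"pics/{n}.png",c["image"])
    np.savez(f"pics/{n}.npz",P=cloud(c),img=c["image"])
E
python3 - <<'E'
from h import *
for n in("top","scene"):
    c=bot.read_camera(n); save(n+"0",c); print(n,c["eye"],c["attitude"],c["fovy"],c["cx"],c["cy"])
s=bot.read_state(); print(s["tool_rot"],s["ft_force"],s["clock"],s["grip_width"])
E
```

```text
pics
top [ 376.39153262   30.32756586 1224.33669032] [ 0.04636105 -0.69981597  0.71021465 -0.06085563] 52.5814144353576 322.7578180004501 243.85457327645847
scene [ -46.53759996 -806.14425433  533.07768034] [-0.52004129  0.79408777 -0.26196665  0.17422731] 57.39058890036033 326.74707700129846 237.69877271269627
[-1.31564788e-04  1.75505645e-01  9.84478278e-01 -5.21624598e-04] [ 0.1280981  -0.34654094 -0.55167783] 0.1 85.51048376595314
```

View pics/top0.png

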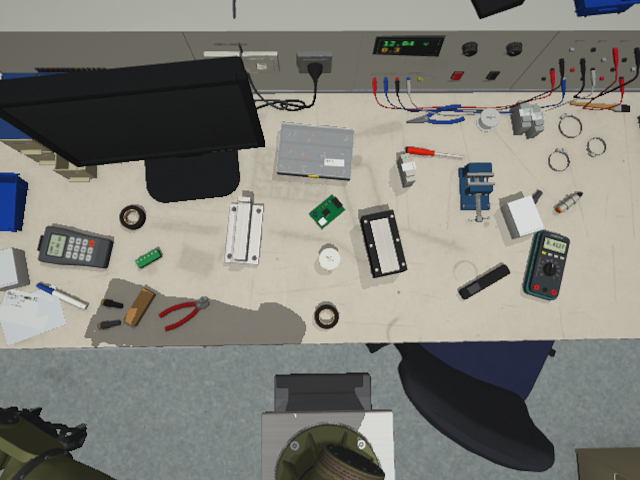

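View pics/scene0.png

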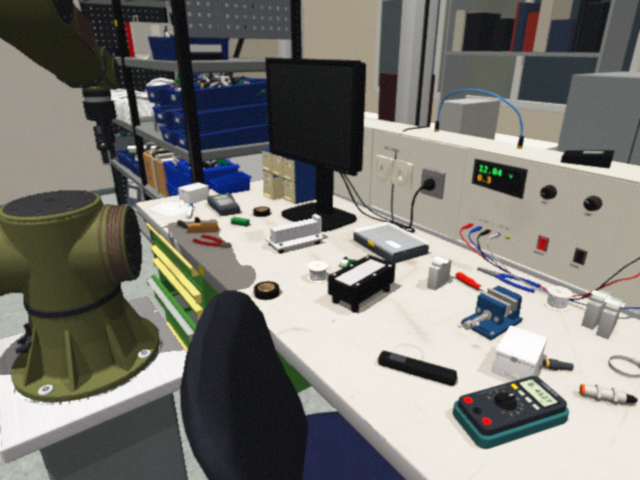

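The top view shows the tray with its shim at about (383,243) and the pedestal at about (245,230). The reel is at (329,258), the board at (327,211), and a tape roll at (326,316). Next I'll fit both fixtures from depth.

Run:
```python
from h import *
d=np.load("pics/top0.npz"); P,img=d["P"],d["img"]
def reg(u0,u1,v0,v1,z0,z1,cond=None):
    m=np.zeros(P.shape[:2],bool); m[v0:v1,u0:u1]=1
    m&=(P[...,2]>z0)&(P[...,2]<z1)
    if cond is not None: m&=cond
    n,l,st,_=cv2.connectedComponentsWithStats(m.astype(np.uint8)); 
    m=l==1+np.argmax(st[1:,4]); return P[m]
def rect(p,n):
    r=cv2.minAreaRect(p[:,:2].astype(np.float32)); print(n,len(p),"c",np.round(r[0],1),"size",np.round(r[1],1),"ang",round(r[2],2),"z pct",np.round(np.percentile(p[:,2],[5,50,95]),1),"mean",p.mean(0).round(1))
br=img.max(-1)
rect(reg(350,420,195,290,35,90),"tray")
rect(reg(350,420,195,290,35,90,br>110),"shim")
rect(reg(215,275,180,280,35,90),"bed")
rect(reg(215,275,180,280,5,90),"ped all")
p=reg(215,275,180,280,5,90); print(np.histogram(p[:,2],bins=np.arange(0,95,5)))
rect(reg(200,290,180,280,8,35),"foot")
# bench height reference
print(np.nanmedian(P[290:300,200:300,2]), np.nanmedian(P[225:250,290:310,2]))
for n,(u,v) in dict(board=(327,211),reel=(329,258),tape=(326,316)).items(): print(n,P[v,u].round())
cv2.imwrite("pics/crop.png",np.hstack([cv2.resize(img[180:290,205:285],None,fx=5,fy=5,interpolation=2),cv2.resize(img[190:300,345:425],None,fx=5,fy=5,interpolation=2)])[:550])
```

```text
tray 2194 c [ 555.5 -141.8] size [152.5  81.5] ang 11.16 z pct [61.3 69.2 73.1] mean [ 553.5 -140.    68.2]
shim 997 c [ 548.6 -144.3] size [131.3  46.6] ang 10.88 z pct [65.1 68.8 72.4] mean [ 548.1 -143.6   68.8]
bed 896 c [596.5 201.1] size [ 31.2 153.2] ang 84.79 z pct [47.1 63.6 74.2] mean [595.4 199.7  62.9]
ped all 2125 c [602.4 204.7] size [ 96.3 175.1] ang 86.51 z pct [19.5 26.1 67.2] mean [590.9 199.   39.8]
(array([  0,  17,   3, 130, 783, 260,  36,  20,  18,  17,  26,  45, 493,
       210,  31,  32,   4,   0]), array([ 0,  5, 10, 15, 20, 25, 30, 35, 40, 45, 50, 55, 60, 65, 70, 75, 80,
       85, 90]))
foot 1212 c [593.3 202.8] size [ 86.8 156.6] ang 84.94 z pct [19.  23.  28.2] mean [587.2 198.6  23.2]
1.385250973688926 1.5136363302794962
board [648.  -9.   3.]
reel [523. -10.  35.]
tape [381.  -2.  -2.]
```

View pics/crop.png

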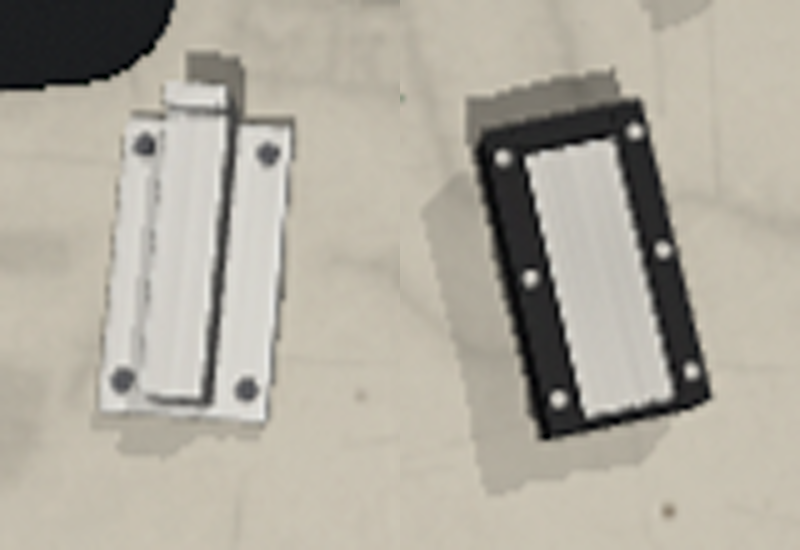

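Run:
```python
from h import *
P=np.load("pics/top0.npz")["P"]
q=P[40:220,0:300].reshape(-1,3); q=q[q[:,2]>150]
r=np.hypot(q[:,0],q[:,1]); a=np.arctan2(q[:,1],q[:,0])
print("tall min r",r.min(),[ (round(t,1),r[abs(a-t)<.05].min().round() if (abs(a-t)<.05).any() else None) for t in np.arange(.1,1.3,.1)], "z",np.percentile(q[:,2],[5,95]))
q=P[100:330,340:600].reshape(-1,3); print("tall right",(q[:,2]>100).sum(), P[170,408].round())
for p in ([578,-138.5,150],[578,-138.5,85],[481,-156,85],[566,202,85],[566,202,180]):
    for y in (.192,-.09): 
        j=bot.ik(p,down(y)); print(p,y,None if j is None else np.round(j,2))
```

```text
tall min r 760.8895970195803 [(np.float64(0.1), np.float64(960.0)), (np.float64(0.2), np.float64(761.0)), (np.float64(0.3), np.float64(768.0)), (np.float64(0.4), np.float64(784.0)), (np.float64(0.5), np.float64(808.0)), (np.float64(0.6), np.float64(843.0)), (np.float64(0.7), np.float64(1023.0)), (np.float64(0.8), np.float64(1076.0)), (np.float64(0.9), None), (np.float64(1.0), None), (np.float64(1.1), None), (np.float64(1.2), None)] z [168.68278697 506.74624443]
tall right 0 [ 735. -209.   68.]
[578, -138.5, 150] 0.192 [-0.3   0.49  1.5  -0.    1.15  1.08]
[578, -138.5, 150] -0.09 [-0.3   0.49  1.5  -0.    1.15  1.36]
[578, -138.5, 85] 0.192 [-0.3   0.58  1.54 -0.    1.03  1.08]
[578, -138.5, 85] -0.09 [-0.3   0.58  1.54 -0.    1.03  1.36]
[481, -156, 85] 0.192 [-0.39  0.41  1.8  -0.    0.93  0.99]
[481, -156, 85] -0.09 [-0.39  0.41  1.8  -0.    0.93  1.27]
[566, 202, 85] 0.192 [ 0.28  0.59  1.52 -0.    1.04  1.66]
[566, 202, 85] -0.09 [ 0.28  0.59  1.52 -0.    1.04  1.94]
[566, 202, 180] 0.192 [ 0.28  0.47  1.45 -0.    1.22  1.66]
[566, 202, 180] -0.09 [ 0.28  0.47  1.45 -0.    1.22  1.94]
```

Run:
```python
from h import *
q=down(.192)
bot.move_to([578,-138.5,150],q)
bot.move_gripper(0,20)
bot.servo_line([578,-138.5,97],speed=100); bot.dwell(.2)
s0=bot.read_state()
hit=bot.servo_line([578,-138.5,80],speed=8,until_force=6)
s=bot.read_state(); print(hit,s["ee_pos"],s["ft_force"],s0["ft_force"],s["clock"],s["grip_width"])
bot.dwell(.2); s=bot.read_state(); print(s["ee_pos"],s["ft_force"])
np.save("f0.npy",s0["ft_force"])
save("top1",bot.read_camera("top"))
```

```text
True [ 578.10846928 -138.54857162   86.99164504] [-0.68744483  0.10564987  5.49131675] [-0.26188409 -0.49653348 -0.11066016] 5.725 -0.057683189253066466
[ 578.12081808 -138.54011237   86.97549953] [-0.25178622 -0.10583028  6.63373429]
```

Run:
```python
from h import *
f0=np.load("f0.npy"); a=np.array([np.cos(.192),np.sin(.192)])
p0=np.array([578,-138.5]); z=float(bot.read_state()["ee_pos"][2])
for k in range(1,11):
    bot.servo_line([*(p0-a*5*k),z],speed=30)
    s=bot.read_state(); F=s["ft_force"]-f0; lat=-a[1]*F[0]+a[0]*F[1]
    print(k,np.round(s["ee_pos"],2),"cmdz %.2f Fz %.1f along %.1f lat %.1f"%(z,F[2],a@F[:2],lat))
    if F[2]>20: z+=1; bot.servo_line([*(p0-a*5*k),z]); print("high"); break
    if F[2]<2: print("lost"); break
    z+=np.clip((F[2]-8)*.02,-.1,.1)
print(s["clock"])
save("top2",bot.read_camera("top"))
```

```text
1 [ 572.85 -139.52   86.98] cmdz 86.98 Fz 2.0 along 0.2 lat 1.0
2 [ 567.98 -140.47   86.97] cmdz 86.88 Fz 4.1 along -0.1 lat 0.7
3 [ 563.02 -141.48   86.96] cmdz 86.81 Fz 6.3 along -1.8 lat 0.5
4 [ 558.   -142.45   86.98] cmdz 86.77 Fz 6.1 along -1.8 lat 1.2
5 [ 552.94 -143.44   86.97] cmdz 86.73 Fz 7.6 along -1.9 lat 0.7
6 [ 547.95 -144.42   86.96] cmdz 86.73 Fz 8.1 along -1.9 lat 0.6
7 [ 542.99 -145.38   86.95] cmdz 86.73 Fz 7.8 along -2.1 lat 0.6
8 [ 538.08 -146.33   86.94] cmdz 86.72 Fz 8.3 along -2.2 lat 1.6
9 [ 533.18 -147.29   86.95] cmdz 86.73 Fz 8.6 along -2.0 lat 1.1
10 [ 528.23 -148.24   86.95] cmdz 86.74 Fz 9.0 along -2.0 lat 0.9
9.1333
```

Run:
```python
from h import *
bot.servo_line([528,-148.3,110],speed=60)
b=bot.read_state(); print(b["ft_force"]-np.load("f0.npy"))
bot.move_to([470,60,200],down(.192))
c=bot.read_camera("top"); save("top3",c); img=c["image"]; P=cloud(c)
m=np.zeros(img.shape[:2],bool); m[195:310,350:425]=1
m&=(P[...,2]>50)&(P[...,2]<90)&(img.max(-1)>110)
n,l,st,_=cv2.connectedComponentsWithStats(m.astype(np.uint8)); p=P[l==1+np.argmax(st[1:,4])]
r=cv2.minAreaRect(p[:,:2].astype(np.float32)); print(len(p),r,p.mean(0))
cv2.imwrite("pics/crop3.png",cv2.resize(img[190:310,345:425],None,fx=5,fy=5,interpolation=2))
print(bot.read_state()["clock"])
```

```text
[-0.08866381  0.19941475  0.73836267]
1003 ((506.4607238769531, -152.36102294921875), (130.2236328125, 46.243568420410156), 11.031036376953125) [ 505.89930651 -151.86055344   68.78151158]
10.7083
```

View pics/crop3.png

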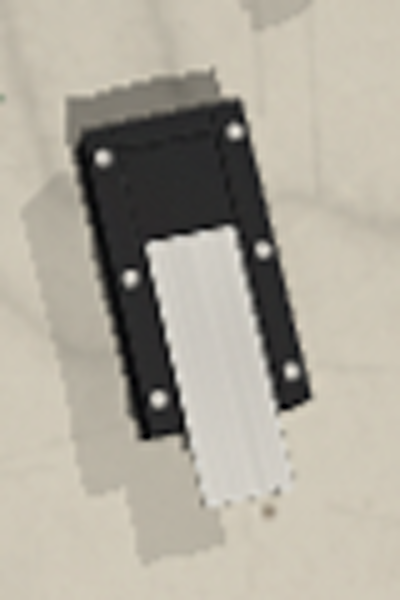

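The shim now sticks out by about 39 mm and lies flat. Its front end is at crop pixel (250,500) and the tray edge at about y=420. Next is the pinch.

Run:
```python
from h import *
yaw=.1925; q=down(yaw); a=np.array([np.cos(yaw),np.sin(yaw)]); n=np.array([-a[1],a[0]])
g=np.array([506.2,-152.1])-46*a
print(g)
bot.move_to([*g,130],q); bot.move_gripper(60,20)
bot.servo_line([*g,68],speed=80); bot.dwell(.2)
f0=np.array(bot.read_state()["ft_force"])
for w in (52,49,47,46,45,44.5,44,43):
    bot.move_gripper(w,20); s=bot.read_state(); F=s["ft_force"]-f0
    lat=n@F[:2]; print(w,round(s["grip_width"],2),"lat %.2f along %.2f z %.2f grip %.1f"%(lat,a@F[:2],F[2],s["grip_force"]),s["clock"])
    if abs(lat)>8 or s["grip_force"]>10: break
```

```text
[ 461.0496651  -160.90041239]
52 52.11 lat 1.20 along 0.32 z 0.75 grip 0.0 13.6083
49 48.76 lat 0.17 along -0.98 z 0.73 grip 0.0 13.825
47 46.8 lat 0.11 along -0.22 z 0.24 grip 0.0 14.0417
46 45.73 lat 0.80 along 0.23 z 0.79 grip 0.0 14.2583
45 45.14 lat 0.37 along 0.94 z 1.10 grip 0.1 14.475
44.5 44.13 lat 0.80 along -0.19 z 1.07 grip 0.1 14.6917
44 43.94 lat 1.31 along -0.50 z 1.57 grip 1.1 14.9083
43 43.45 lat 1.64 along -0.73 z 3.62 grip 17.9 15.125
```

```bash
python3 - <<'E'
from h import *
bot.move_gripper(40,50)
s=bot.read_state(); print(s["grip_width"],s["grip_force"],s["ft_force"])
p=s["ee_pos"]
bot.servo_line([p[0],p[1],p[2]+8],speed=20); 
bot.servo_line([p[0],p[1],150],speed=80); bot.dwell(.1)
s=bot.read_state(); print(s["grip_width"],s["grip_force"],s["clock"],s["moment"])
save("scene4",bot.read_camera("scene"));
E
python3 - <<'E'
import numpy as np, cv2
for f in("top0","top3"):
    P=np.load(f"pics/{f}.npz")["P"]; Q=P[180:285,205:285].reshape(-1,3)
    a=np.array([np.cos(-.089),np.sin(-.089)]); n=np.array([-a[1],a[0]])
    o=np.array([591.5,201.5]); d=Q[:,:2]-o; x=d@a; y=d@n
    bed=(Q[:,2]>55)&(Q[:,2]<70)&(abs(x)<60)&(abs(y)<30)
    k=np.polyfit(x[bed],y[bed],1); yb=y[bed]-np.polyval(k,x[bed])
    print(f,bed.sum(),"lat",k,"y pct",np.percentile(y[bed],[2,50,98]),"z",np.median(Q[bed,2]))
    ft=(Q[:,2]>14)&(Q[:,2]<33)&(abs(x)<95)&(abs(y)<60)
    print(" foot x",np.percentile(x[ft],[.5,99.5]),"y",np.percentile(y[ft],[.5,99.5]))
    on=(abs(y)<10)&(Q[:,2]>50); print(" along x",np.percentile(x[on],[.5,99.5]), [(b,round(float(np.median(Q[on&(abs(x-b)<2.5),2])),1)) for b in range(-75,90,5) if (on&(abs(x-b)<2.5)).any()])
E
```

```text
42.217668278397866 50.00637352466583 [-2.19138885  0.2916266   3.34983101]
42.305750905168 50.667804479599 17.075 [-0.04176798 -0.0157388  -0.01135011]
top0 623 lat [ 0.00055537 -0.29078118] y pct [-14.57179736  -0.29208886  14.44834757] z 63.693272439462135
 foot x [-75.69215251  73.48287246] y [-41.68900067  41.96525128]
 along x [-70.93387985  80.50087482] [(-70, 61.9), (-65, 63.1), (-60, 63.3), (-55, 63.7), (-50, 64.2), (-45, 64.6), (-40, 63.5), (-35, 64.8), (-30, 63.9), (-25, 63.7), (-20, 63.2), (-15, 63.4), (-10, 64.1), (-5, 63.7), (0, 64.1), (5, 64.6), (10, 63.8), (15, 64.6), (20, 63.2), (25, 63.6), (30, 63.4), (35, 63.4), (40, 64.5), (45, 64.1), (50, 63.7), (55, 63.9), (60, 64.3), (65, 63.2), (70, 70.3), (75, 75.6), (80, 74.8)]
top3 621 lat [ 0.00593692 -0.1990322 ] y pct [-14.52751645  -0.18761037  14.74613755] z 63.89716609336347
 foot x [-75.86896776  73.64166453] y [-41.52407658  41.96472049]
 along x [-70.98267305  80.14670806] [(-70, 62.1), (-65, 63.2), (-60, 64.5), (-55, 64.6), (-50, 64.1), (-45, 63.2), (-40, 64.5), (-35, 63.3), (-30, 63.7), (-25, 63.8), (-20, 64.2), (-15, 63.3), (-10, 63.1), (-5, 63.7), (0, 65.1), (5, 65.2), (10, 64.4), (15, 64.2), (20, 63.6), (25, 64.0), (30, 64.5), (35, 62.9), (40, 64.2), (45, 65.1), (50, 64.5), (55, 64.4), (60, 65.2), (65, 65.3), (70, 72.7), (75, 75.4), (80, 75.1)]
```

View pics/scene4.png

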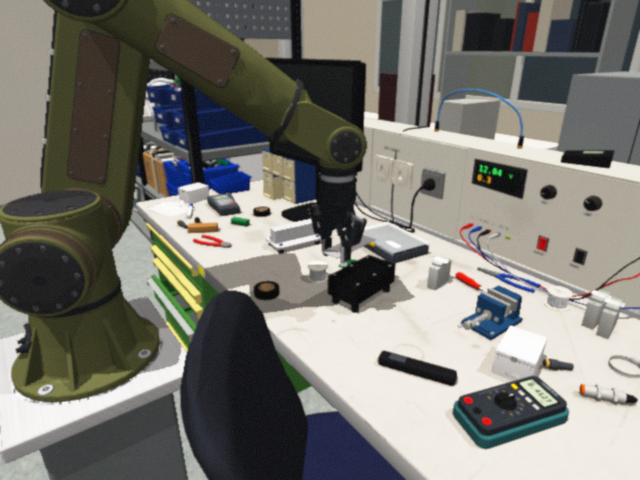

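The scene view shows the shim lifted between the fingers at about (345,240), above the tray. Next I carry it to just above the pedestal and check its pose in hand.

Run:
```python
from h import *
yaw=-.089; q=down(yaw); a=np.array([np.cos(yaw),np.sin(yaw)]); n=np.array([-a[1],a[0]])
bc=np.array([596.5,200.8]); t=bc-56*a; t0=t-20*a
bot.move_to([*t0,170],q); bot.servo_line([*t0,110],speed=100); bot.dwell(.2)
s=bot.read_state(); print(s["ee_pos"],s["grip_width"],s["grip_force"],s["clock"])
c=bot.read_camera("top"); save("top5",c); P=cloud(c); Q=P[150:300,190:300].reshape(-1,3)
d=Q[:,:2]-s["ee_pos"][:2]; x=d@a; y=d@n
m=(x>20)&(x<130)&(abs(y)<35)&(Q[:,2]>88)&(Q[:,2]<135)
z=Q[m,2]; mm=m&(abs(y)<17)&(x<105)&(x>40)
print(m.sum(),"x",np.percentile(x[m],[1,50,99]),"y",np.percentile(y[m],[2,50,98]),"z",np.median(z))
print("slope z/x",np.polyfit(x[mm],Q[mm,2],1),"z/y",np.polyfit(y[mm],Q[mm,2],1),"y/x",np.polyfit(x[m],y[m],1))
cv2.imwrite("pics/crop5.png",cv2.resize(c["image"][150:300,190:310],None,fx=4,fy=4,interpolation=2))
```

```text
[521.05366008 207.64699102 110.65676763] 42.098046145598396 50.680251717567444 19.475
113 x [ 77.14598013 102.76052976 111.03672455] y [-20.9020966  -11.40136653  22.19171179] z 110.29378238420054
slope z/x [-1.14825933e-02  1.11618622e+02] z/y [2.58277552e-02 1.10773037e+02] y/x [  0.69511587 -76.75048051]
```

View pics/crop5.png

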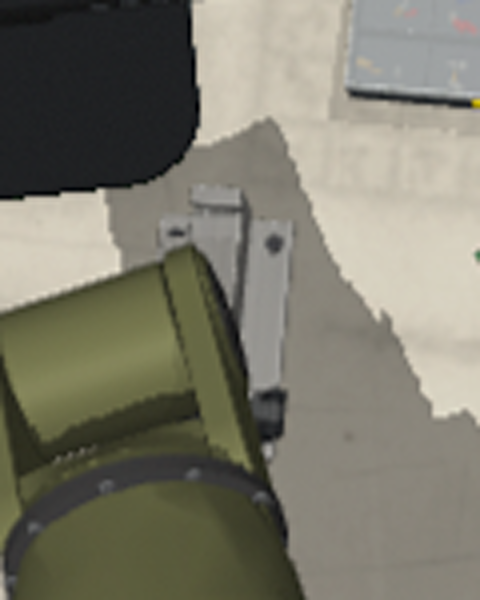

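The arm hides most of it, but the shim's far tip is visible at the expected spot: 111 mm ahead of the TCP and level to within about 0.015 rad. Next I lower it gently.

Run:
```python
from h import *
yaw=-.089; a=np.array([np.cos(yaw),np.sin(yaw)]); n=np.array([-a[1],a[0]])
bc=np.array([596.5,200.8]); t=bc-56*a
bot.servo_line([*t,110],speed=60); bot.servo_line([*t,74],speed=60); bot.dwell(.3)
f0=np.array(bot.read_state()["ft_force"])
h=bot.servo_line([*t,60],speed=6,until_force=4); bot.dwell(.2)
s=bot.read_state(); F=s["ft_force"]-f0; print("down",h,s["ee_pos"],F,s["moment"],s["grip_width"],s["clock"])
z=s["ee_pos"][2]
if h:
    e=bc-(46-12)*a
    h2=bot.servo_line([*e,z+.1],speed=10,until_force=5)
    s=bot.read_state(); F=s["ft_force"]-f0; d=np.array(s["ee_pos"][:2])-t
    print("slide",h2,"moved",d@a,d@n,"z",s["ee_pos"][2],"F along",a@F[:2],"lat",n@F[:2],"z",F[2],s["grip_force"],s["clock"])
```

```text
down True [540.73011757 205.77851267  66.05502752] [-0.5810372   0.50646931  6.49148373] [-0.085154    0.10780505 -0.02342631] 41.99834553222244 22.6083
slide True moved 8.64970476596966 0.060976623180796115 z 66.03941563059102 F along -1.6737132935552388 lat 0.9154703187389076 z 7.6366026432717256 51.14289164543152 23.7167
```

Run:
```python
from h import *
yaw=-.089; a=np.array([np.cos(yaw),np.sin(yaw)]); n=np.array([-a[1],a[0]])
p=np.array(bot.read_state()["ee_pos"]); t=np.array([596.5,200.8])-56*a
bot.servo_line([*p[:2],p[2]+.2],speed=5); bot.dwell(.2)
s=bot.read_state(); f0=np.array(s["ft_force"]); print(f0,s["ee_pos"])
for k in range(1,13):
    bot.servo_line([*(p[:2]+a*.5*k),p[2]+.2],speed=10,until_force=8); bot.dwell(.1)
    s=bot.read_state(); F=s["ft_force"]-f0; d=np.array(s["ee_pos"][:2])-t
    print(k,"x %.2f z %.2f along %.1f lat %.1f Fz %.1f"%(d@a,s["ee_pos"][2],a@F[:2],n@F[:2],F[2]),s["clock"])
    if a@F[:2]<-5 or abs(F[2])>10: break
```

```text
[-1.13165514  0.29616152  0.04698711] [549.30277924 205.06909194  66.1093593 ]
1 x 8.68 z 66.11 along -5.0 lat 0.7 Fz 1.7 24.5417
2 x 8.74 z 66.07 along -8.2 lat -0.3 Fz 5.5 24.8917
```

Run:
```python
from h import *
yaw=-.089; a=np.array([np.cos(yaw),np.sin(yaw)]); n=np.array([-a[1],a[0]])
p=np.array(bot.read_state()["ee_pos"])
bot.servo_line([*(p[:2]),p[2]],speed=5)
for w in (44,46,50,62): bot.move_gripper(w,20)
s=bot.read_state(); print(s["grip_width"],s["grip_force"],s["ft_force"],s["clock"])
bot.servo_line([*p[:2],130],speed=60)
bot.move_to([400,60,230],down(yaw)); bot.dwell(.2)
c=bot.read_camera("top"); save("top6",c); P=cloud(c); Q=P[180:285,205:285].reshape(-1,3)
o=np.array([596.5,200.8]); d=Q[:,:2]-o; x=d@a; y=d@n
m=(Q[:,2]>56)&(Q[:,2]<80)&(abs(y)<40)&(x<62)&(x>-90)
k=np.polyfit(x[m&(abs(x)<55)],y[m&(abs(x)<55)],1)
print(m.sum(),"x",np.percentile(x[m],[.5,99.5]),"y",np.percentile(y[m],[1,50,99]),"line",k,"z",np.median(Q[m,2]),"slope",np.polyfit(x[m],Q[m,2],1),np.polyfit(y[m],Q[m,2],1),bot.read_state()["clock"])
cv2.imwrite("pics/crop6.png",cv2.resize(c["image"][180:290,205:285],None,fx=5,fy=5,interpolation=2))
```

```text
61.80156137258935 0.0 [-0.21115216 -0.48546189 -0.94634758] 26.15
1015 x [-75.52990978  61.05698438] y [-21.02155558   0.33459481  22.37749763] line [0.00233806 0.5719451 ] z 66.91496685552966 slope [1.00662438e-02 6.69391984e+01] [-6.14983498e-03  6.68747945e+01] 28.5333
```

View pics/crop6.png

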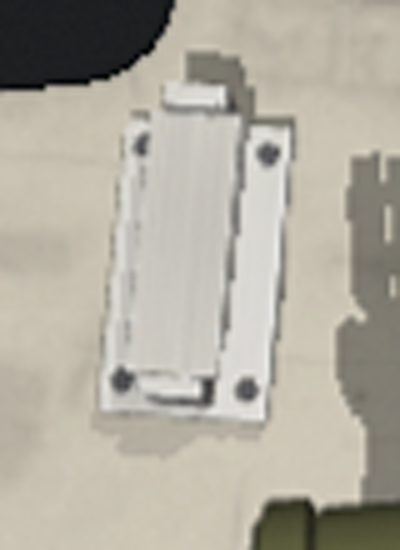

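The shim lies flat on the bed. Its far end meets the stop (crop y about 108), about 10 mm of bed shows at the near end, and it is centred to within about 0.6 mm.

```bash
python3 -c "
from rig import bot
print(bot.finish_job())"
```

```text
the job is handed in; nothing more can be done
None
```

The job is handed in: the shim lies released and flat on the pedestal bed, against the end stop and centred to within about 1 mm by the last camera check; I have not seen the judge's result.

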